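# Put the strap on the patch press

## Robot

A 7-joint arm with a two-finger parallel gripper is mounted at the origin on the work surface. World frame = base frame: x ahead of the robot, y to its left, z up, the work surface at z = 0. Lengths are in m, angles in rad, forces in N, time in s.
With the tool pointing down it reaches from about 0.425 to 1.025 m from the base axis. Payload 3.6 kg.
Tool frame: the origin (TCP) lies at the very end of the fingers, on their centre line; the grasp point (between the pads) lies 19 mm behind it (r.grip_depth is the distance from the TCP to the grasp point, in m); z points along the fingers, y is the line along which they close (so a half turn about z gives the same grasp; the last joint's range is limited). The gripper opens to 85 mm and grips with 20 to 120 N. Pads are 22 mm wide; open, the fingers measure 114 mm over their backs; the gripper's body (76 mm by 85 mm) begins 54 mm behind the grasp point. The pads swing forward as they close: fully open they stand 13 mm farther back than shut.
Start: joints at [-1.26, 0.591, 0.048, 1.609, -0.033, 0.943, -0.034], TCP at [0.286, 0.666, 0.231] pointing down, gripper open.
Joint ranges: [-2.69, 2.69], [-0.47, 2.24], [-1.27, 1.36], [0.19, 2.51], [-1.53, 4.68], [0.08, 2.07], [-3.09, 3.09]. Speed limits (rad/s): [2.57, 2.57, 3.14, 3.14, 3.14, 3.14, 3.14].

## Interface

Orientations are given as a unit quaternion [x, y, z, w].
In Python, from station import r, grab_frame, camera_model gives the robot as it stands.
- The arm moves only by the shell command python3 -m creep 'ROWS' [OPENING] [FORCE]. ROWS is JSON, a list of rows, each an object with "offset": the shift along the tool's x, y, z in m, a list of three; "twist": the turn, a rotation vector about the tool's x, y, z in degrees, a list of three. A call has 1 to 20 rows; each row is the pose to reach, as a shift and turn from the pose commanded when the call began, along the tool's axes at that moment; what a row does not reach only later rows make up. A row lasts 1/8 s, in which the tool goes at most 62.5 mm and 10.7 degrees, less where a joint would pass 70% of its speed; a pose out of reach is approached as far as the arm can. A call with a gripper value outside its range is refused whole. OPENING is the finger opening in m, from 0 to 0.0854, set as the call begins (- or left out, the last holds). The fingers move at their own pace and stop on an object; FORCE is the grip in N (left out, the last holds). Time passes only in rows, so rows that repeat a pose let the fingers close. It gives the time, the measured TCP pose, the force, the opening and the grip force at its end, in the units of the state.
- r.get_state(): the state, without advancing time (a new reading comes with each control period).
- grab_frame(name): name is "scene" or "top" or "wrist"; returns (picture, depth): 400x640x3 uint8, red, green, blue; 400x640 float32, m along the optical axis (not along the pixel's ray), 0 where there is no reading.
- camera_model(name): a dict with "camera_matrix" (3x3 intrinsics, pixels), "pose" (4x4, takes a point from camera to world coordinates). Camera axes: x right, y down, z forward; pixel columns grow to the right and rows downward; lengths in m; the calibration is good to about 2 mm. A picture is of the moment at which its call begins: read the wrist's pose just before it. camera_model takes no time and is no camera call; for the wrist camera it gives the pose at the moment of the call.
- r.sign_off(): hands the job in; it is judged then, once.
The state is a dict: "clock": time; "joint_positions": joint angles; "qd": joint speeds; "joint_torque": joint torques, N m; "ee_pos": TCP position; "ee_rot": TCP orientation; "contact_force": force on the tool from outside, world axes, zero at the start; "torque": the same for the moment, N m; "finger_gap": finger opening in m; "grip_force": force on a finger pad.
Only numpy, scipy, OpenCV 4.12 (cv2) and the standard library are available. Lean on these libraries where they do the work, as an engineer would, in place of code of your own. Each camera call takes 0.05 s, during which the arm holds its last target. There are 200 camera calls.

## Task

Set up the patch press: the thin steel strap lies flat on the thick board, too thin to get hold of there, so slide it with light pressure over the board's edge on the press's side until a good third of it hangs over, and pick it up by the overhang. Pass its two holes over the press's two studs and ease it down until it rests on the piston, only then let go. Never bear on the strap with more than 25 N, either on the board or on the press, do not drop it, and leave the other things where they are.

Things in the scene. Friction and masses are not known exactly. Their poses are not given: they have to be found in the camera images.
- strap: Flat bar of bare steel, 170 x 30 x 3 mm (x, y, z), 80 to 150 g, a round 13 mm hole near each end, centres at x = +65 and -65 mm. Origin: middle of its underside (its balance point). Own x along its length, ends alike. Starts flat on the board, wholly on it, within 0.3 rad of square to the board's -y edge. Friction on the wood 0.24 to 0.36; it tips off if its middle passes the edge.
- board: Thick gouged hardwood board bolted to the bench, 280 x 340 x 50 mm (x, y, z). Origin: middle of its underside, at bench height (z = 0); flat top 50 mm above it. The press-side edge is at y = -170 mm in its own frame, from x = -140 to 140 mm; outside its middle 200 mm there is free space down to the bench for 80 mm or more.
- press: Screw-down patch press fixed to the bench. Origin: middle of the underside of its 190 x 80 x 8 mm base plate, at bench height (z = 0). Two upright 10 mm studs at x = +65 and -65 mm on its own x axis reach 96 mm above the origin, the last 6 mm tapered. Everything but studs and piston is below 24 mm. Nothing on it gives.
- bell: Bystander: silver aluminium bicycle bell, 52 mm dome, 45 mm high, on the board at the end away from the press. Origin: centre of its underside.
- seat_clamp: Bystander: chrome seat clamp, a 39 mm ring with two ears, 16 mm high, on the board at the end away from the press. Origin: centre of its underside.
- mug: Bystander: chipped enamel mug of patch pieces, 82 mm across, 82 mm high, handle on its own +x side to 68 mm, on the bench beyond the work. Origin: centre of its underside.
- skewer: Bystander: steel quick-release skewer with a cam lever, 170 mm long along its own x, 20 mm high, on the bench beyond the press. Origin: about its middle, at its underside.
- press_seat (a point): Centre of the open rim (44 mm across) of the old piston that stands between the studs, 62 mm above the press's origin. The strap's origin comes here when it is home, its x along the press's x either way round.
Mind the look-alikes: they are no part of the job. Several things look just like the press: the one meant starts farthest to the robot's left. What is shaped like the strap but yellow is not meant.

How it is judged:
On the way, in this order (a step that is already met when the one before it is completed fails the run):
1. the strap lies flat on the board with its middle within 43 mm of the press-side edge, so that it overhangs by 40 mm or more (y of strap in the frame of board below -0.127 m and z of strap in the frame of board between 0.046 and 0.054 m and angle between strap's own z axis and vertical below 0.06 rad), for 0.2 s.
2. the strap is lifted clear of the board in the fingers, its middle 25 mm or more above the top (height (world z) of strap above 0.075 m and contact force between the fingers and strap above 1 N and contact force between strap and board below 0.1 N), for 0.2 s.
3. still in the fingers, the strap is home over both studs, its underside within 3 mm of the piston's rim (horizontal distance between strap and press below 0.005 m and z of strap in the frame of press below 0.065 m and angle between the x axis of strap and the x axis of press, either way round below 0.08 rad and contact force between the fingers and strap above 1 N), for 0.1 s.
At the end, for the whole second after the job is handed in: The strap has both studs through its holes (its middle within 4 mm of the press's middle, in line with the studs within 0.08 rad), lies level within 0.05 rad on the piston's rim (underside within 2.5 mm of it), is let go and at rest (horizontal distance between strap and press below 0.004 m and z of strap in the frame of press between 0.059 and 0.0645 m and angle between strap's own z axis and vertical below 0.05 rad and angle between the x axis of strap and the x axis of press, either way round below 0.08 rad and linear speed of strap below 0.01 m/s and contact force between strap and the fingers below 0.1 N); the robot touches nothing.
It fails at once if the strap is pressed against the board with more than 25 N (contact force between strap and board above 25 N).
It fails at once if the strap is forced against the press with more than 25 N (contact force between strap and press above 25 N).
It fails at once if the strap is dropped onto the bench (height (world z) of strap below 0.03 m).
It fails at once if the bell, seat clamp, mug or skewer is shifted by more than 20 mm (distance of any of bell, seat_clamp, mug, skewer from where it was at the start of the episode above 0.02 m).
It also fails if it takes over 64 s, if anything falls off the work surface, if the arm or the gripper's body presses on something with over 40 N, if the wrist force passes 120 N, or if a joint passes its speed limit or range.

## Working session

There is one attempt and no reset: what is moved stays moved. The work goes in short steps, Python scripts to look and compute and a shell command to move; the robot and the scene stay as the last step left them, time stands still between calls to the robot, and variables do not carry over. Pictures are saved under pics/ and viewed, at most 10 in all, crops included, and the job is handed in when it is done.

```bash
mkdir -p pics; ls; python3 - <<'E'
from station import r, grab_frame, camera_model
import cv2,numpy as np
print(r.get_state())
for n in ("scene","top"):
    p,d=grab_frame(n); cv2.imwrite(f"pics/{n}0.png",p[:,:,::-1]); np.savez(f"pics/{n}0.npz",p=p,d=d)
    m=camera_model(n); print(n,np.round(m["camera_matrix"],1).tolist(),np.round(m["pose"],3).tolist())
E
```

```text
pics
{'clock': 0.0, 'joint_positions': array([-1.25945392,  0.59211196,  0.04831175,  1.60984117, -0.03329014,
        0.94271001, -0.03368095]), 'qd': array([ 1.51827293e-04, -1.05049598e-03, -1.75529948e-03,  3.24035815e-04,
       -1.29446005e-03,  3.51248003e-04, -9.43688466e-05]), 'joint_torque': array([-1.97144409e-04, -5.48682225e+01,  1.54698595e+00, -1.98128217e+01,
        9.43750696e-03,  8.71963188e-03,  4.61047094e-06]), 'ee_pos': array([0.28523183, 0.66562182, 0.23013937]), 'ee_rot': array([ 2.00995028e-01,  9.79591606e-01, -1.12180160e-03, -1.57807111e-04]), 'contact_force': array([ 0.26755889, -0.38509133, -0.94762333]), 'torque': array([-0.03202313, -0.02417365,  0.0090664 ]), 'grip_force': 0.0, 'finger_gap': 0.08540496431894361}
scene [[370.0, 0.0, 320.7], [0.0, 370.0, 200.7], [0.0, 0.0, 1.0]] [[-0.033, 0.62, -0.784, 1.318], [0.999, 0.003, -0.04, -0.025], [-0.022, -0.784, -0.62, 0.625], [0.0, 0.0, 0.0, 1.0]]
top [[397.9, 0.0, 323.0], [0.0, 397.9, 200.2], [0.0, 0.0, 1.0]] [[-0.013, -0.993, 0.117, 0.443], [-1.0, 0.015, 0.018, -0.089], [-0.02, -0.117, -0.993, 1.185], [0.0, 0.0, 0.0, 1.0]]
```

View pics/top0.png

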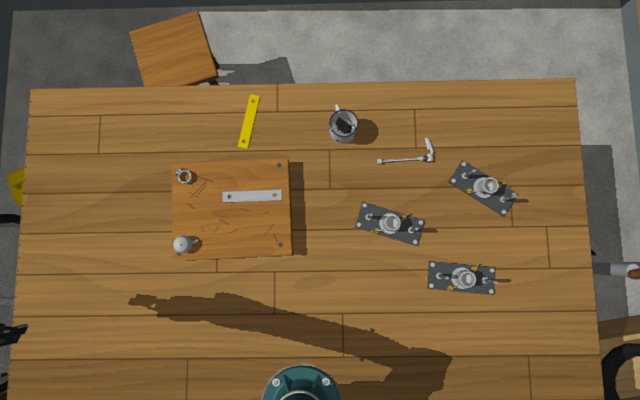

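View pics/scene0.png

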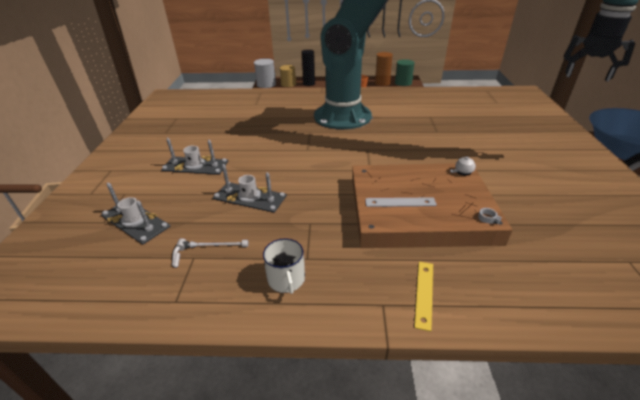

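Top view: strap at (252,196) on the board (172–290, 160–258), whose press side is its right edge. Possible mix-ups: the yellow bar at (249,120) is not the strap. The presses are at (390,223), (484,187) and (463,278), and the one farthest left is (390,223). The skewer is at (410,157) and the mug at (343,125).

```bash
cat > h.py <<'E'
import numpy as np, cv2
from station import r, grab_frame, camera_model
from scipy.spatial.transform import Rotation as R
def ray(m,uv,z):
    K,T=np.array(m["camera_matrix"]),np.array(m["pose"])
    uv=np.atleast_2d(np.asarray(uv,float)); d=np.c_[uv,np.ones(len(uv))]@np.linalg.inv(K).T@T[:3,:3].T
    return T[:3,3]+d*((z-T[2,3])/d[:,2])[:,None]
def proj(m,P):
    K,T=np.array(m["camera_matrix"]),np.array(m["pose"])
    c=(np.atleast_2d(P)-T[:3,3])@T[:3,:3]@K.T
    return c[:,:2]/c[:,2:]
def rect(P):
    (c,s,a)=cv2.minAreaRect((P[:,:2]*1000).astype(np.float32))
    if s[0]<s[1]: s=s[::-1]; a+=90
    return np.round(c,1),np.round(s,1),round((a+90)%180-90,2)
def biggest(mask,seed=None):
    cs,_=cv2.findContours(mask.astype(np.uint8),cv2.RETR_EXTERNAL,cv2.CHAIN_APPROX_NONE)
    return max(cs,key=cv2.contourArea)[:,0,:]
E
python3 - <<'E'
from h import *
m=camera_model("top"); f=np.load("pics/top0.npz"); p,d=f["p"],f["d"]
hsv=cv2.cvtColor(p,cv2.COLOR_RGB2HSV)
def box(a,b,c,e):
    k=np.zeros(d.shape,bool);k[b:e,a:c]=1;return k
s=biggest((hsv[...,1]<70)&(hsv[...,2]>120)&box(212,180,288,212))
print("strap px",s.min(0),s.max(0),rect(ray(m,s,.053)))
# height map
K,T=np.array(m["camera_matrix"]),np.array(m["pose"])
v,u=np.mgrid[:400,:640]; X=np.stack([(u-K[0,2])/K[0,0]*d,(v-K[1,2])/K[1,1]*d,d],-1)@T[:3,:3].T+T[:3,3]
b=biggest((X[...,2]>.035)&(X[...,2]<.07)&box(150,140,310,275))
print("board",rect(ray(m,b,.05)), "z",np.median(X[...,2][box(200,205,280,240)]), "strap z",np.median(X[192:200,235:270,2]))
q=biggest((hsv[...,2]<100)&(hsv[...,1]<110)&box(345,195,435,250))
print("press plate",rect(ray(m,q,.008)))
hp=(X[...,2]>.045)&box(345,195,435,250)
n,l,st,c=cv2.connectedComponentsWithStats(hp.astype(np.uint8))
for i in range(1,n): print(st[i],c[i],np.round(X[l==i].mean(0),4),X[l==i][:,2].max())
sc=lambda a,x0,y0,x1,y1,k:cv2.resize(a[y0:y1,x0:x1],None,fx=k,fy=k,interpolation=cv2.INTER_CUBIC)
im=np.vstack([sc(p,165,150,445,270,2.8)]);cv2.imwrite("pics/crop.png",im[:,:,::-1]);print(im.shape)
print("wrist",np.round(camera_model("wrist")["pose"],3).tolist(),np.round(camera_model("wrist")["camera_matrix"],1).tolist())
E
```

```text
strap px [222 189] [281 202] (array([594.1, 136.7]), array([170.7,  32.1]), -88.83)
board (array([557.5, 199.2]), array([341.3, 279.7]), -87.85) z 0.049146098094774326 strap z 0.052276774093409806
press plate (array([ 500.8, -295.5]), array([122.5,  80. ]), 72.59)
[382 206   1   1   1] [382. 206.] [ 0.4434 -0.0893  1.1848] 1.184783527496427
[405 208   1   1   1] [405. 208.] [ 0.4434 -0.0893  1.1848] 1.184783527496427
[415 211   1   1   1] [415. 211.] [ 0.4434 -0.0893  1.1848] 1.184783527496427
[368 213   5   5  16] [369.6875 215.3125] [ 0.5238 -0.1911  0.153 ] 1.184783527496427
[402 212   1   1   1] [402. 212.] [ 0.4434 -0.0893  1.1848] 1.184783527496427
[417 213   1   1   1] [417. 213.] [ 0.4434 -0.0893  1.1848] 1.184783527496427
[384 215   1   1   1] [384. 215.] [ 0.4434 -0.0893  1.1848] 1.184783527496427
[383 215  17  16  78] [391.15384615 222.38461538] [ 0.5105 -0.2605  0.0585] 0.06611236690274591
[430 215   1   1   1] [430. 215.] [ 0.4434 -0.0893  1.1848] 1.184783527496427
[377 216   1   1   1] [377. 216.] [ 0.4434 -0.0893  1.1848] 1.184783527496427
[381 219   1   1   1] [381. 2
[... 499 characters left out ...]
 -0.0893  1.1848] 1.184783527496427
[421 231   1   1   1] [421. 231.] [ 0.4434 -0.0893  1.1848] 1.184783527496427
[396 239   1   1   1] [396. 239.] [ 0.4434 -0.0893  1.1848] 1.184783527496427
[368 241   1   1   1] [368. 241.] [ 0.4434 -0.0893  1.1848] 1.184783527496427
[346 243   1   1   1] [346. 243.] [ 0.4434 -0.0893  1.1848] 1.184783527496427
[398 249   1   1   1] [398. 249.] [ 0.4434 -0.0893  1.1848] 1.184783527496427
[411 248   1   1   1] [411. 248.] [ 0.4434 -0.0893  1.1848] 1.184783527496427
(336, 784, 3)
wrist [[0.394, 0.873, 0.288, 0.212], [0.919, -0.374, -0.125, 0.699], [-0.001, 0.314, -0.949, 0.373], [0.0, 0.0, 0.0, 1.0]] [[306.8, 0.0, 318.3], [0.0, 306.8, 199.8], [0.0, 0.0, 1.0]]
```

View pics/crop.png

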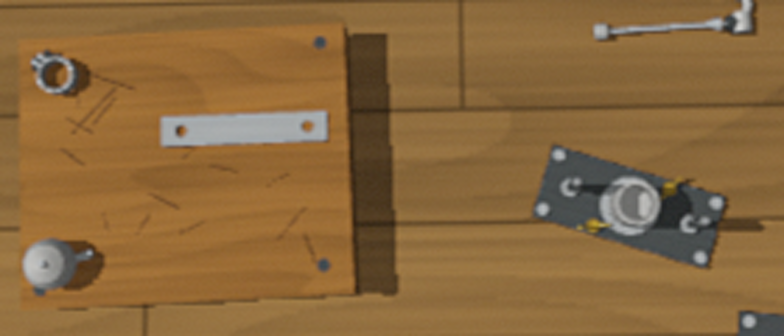

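The crop shows the steel strap at crop (245,128), with holes at (181,130) and (308,126). The chosen press is at crop (632,205), left of the other two. The board height reads 0.049 and the strap 0.052, with sizes 171x32 and 341x280 mm, all as they should be. Next I'll bring the gripper over the strap, closed.

```bash
cat >> h.py <<'E'
def plan(x,y,z,yaw):
    "tool-frame offset (m) and twist (deg) to reach TCP x,y,z with tool x at yaw (deg), z down"
    s=r.get_state(); A=R.from_quat(s["ee_rot"]); c,si=np.cos(np.radians(yaw)),np.sin(np.radians(yaw))
    B=R.from_matrix(np.array([[c,si,0],[si,-c,0],[0,0,-1.]]).T)
    print("offset",np.round(A.inv().apply(np.array([x,y,z])-s["ee_pos"]),4),"twist",np.round((A.inv()*B).as_rotvec(degrees=True),2))
def show():
    s=r.get_state(); A=R.from_quat(s["ee_rot"]).as_matrix()
    print("t",round(s["clock"],2),"tcp",np.round(s["ee_pos"],4),"yaw",round(np.degrees(np.arctan2(A[1,0],A[0,0])),2),"F",np.round(s["contact_force"],1),"gap",round(s["finger_gap"],4),"grip",round(s["grip_force"],1))
E
python3 - <<'E'
from h import *
plan(.594,.15,.20,91.2)
E
```

```text
offset [-0.4869 -0.3524  0.031 ] twist [-0.1   0.07 65.61]
```

```bash
python3 -m creep '[{"offset":[-0.04,-0.03,0],"twist":[0,0,5]},{"offset":[-0.08,-0.06,0],"twist":[0,0,11]},{"offset":[-0.12,-0.09,0],"twist":[0,0,16]},{"offset":[-0.16,-0.12,0],"twist":[0,0,22]},{"offset":[-0.2,-0.15,0],"twist":[0,0,28]},{"offset":[-0.25,-0.18,0.01],"twist":[0,0,33]},{"offset":[-0.29,-0.21,0.01],"twist":[0,0,39]},{"offset":[-0.33,-0.24,0.02],"twist":[0,0,45]},{"offset":[-0.37,-0.27,0.02],"twist":[0,0,50]},{"offset":[-0.41,-0.30,0.03],"twist":[0,0,56]},{"offset":[-0.45,-0.33,0.031],"twist":[0,0,61]},{"offset":[-0.487,-0.352,0.031],"twist":[-0.1,0.07,65.6]},{"offset":[-0.487,-0.352,0.031],"twist":[-0.1,0.07,65.6]},{"offset":[-0.487,-0.352,0.031],"twist":[-0.1,0.07,65.6]},{"offset":[-0.487,-0.352,0.031],"twist":[-0.1,0.07,65.6]}]' 0 20
python3 - <<'E'
from h import *
show(); m=camera_model("wrist"); p,d=grab_frame("wrist"); cv2.imwrite("pics/w1.png",p[:,:,::-1])
print(np.round(proj(m,[.594,.137,.053]),0), np.round(m["pose"],3).tolist())
E
```

```text
clock: 1.98
ee_pos: [0.5935, 0.1531, 0.2]
ee_rot: [0.698, 0.716, 0.001, -0.001]
contact_force: [-0.2, 0.5, 0.2]
finger_gap: 0.0002
grip_force: 0.0
t 1.98 tcp [0.5935 0.1531 0.2   ] yaw 91.39 F [-0.2  0.5  0.2] gap 0.0002 grip 0.0
[[318. 202.]] [[1.0, 0.022, 0.008, 0.592], [0.024, -0.95, -0.31, 0.234], [0.001, 0.31, -0.951, 0.343], [0.0, 0.0, 0.0, 1.0]]
```

View pics/w1.png

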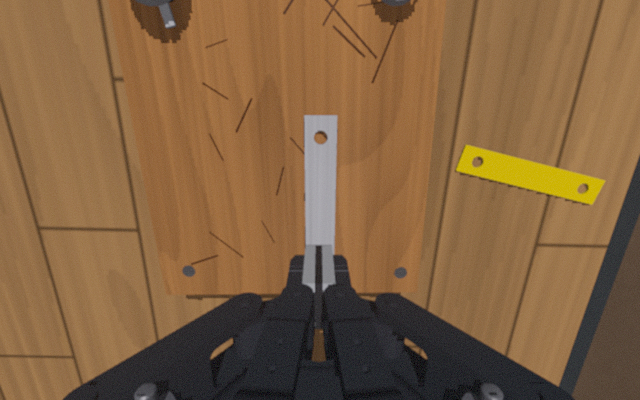

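The wrist view shows the strap pointing straight down the picture: its rear end is at (320,115) and the rear hole at (320,137). The board's press-side edge is at row 296 (ends near (168,294) and (418,294)), and the front of the strap is behind the fingers.

```bash
python3 - <<'E'
from h import *
m=camera_model("wrist")
print(np.round(ray(m,[[320,115],[320.5,137.5]],.053),4).tolist(),np.round(ray(m,[[186,296],[400,293]],.05),4).tolist())
plan(.594,.155,.058,91.2)
E
```

```text
[[0.5941, 0.2207, 0.053], [0.5951, 0.2004, 0.053]] [[0.449, 0.0215, 0.05], [0.6883, 0.0308, 0.05]]
offset [0.0016 0.0005 0.1421] twist [-0.01 -0.15  0.19]
```

```bash
python3 -m creep '[{"offset":[0,0,0.05],"twist":[0,0,0]},{"offset":[0,0,0.1],"twist":[0,0,0]},{"offset":[0,0,0.13],"twist":[0,0,0]},{"offset":[0,0,0.142],"twist":[0,0,0]},{"offset":[0,0,0.142],"twist":[0,0,0]},{"offset":[0,0,0.142],"twist":[0,0,0]},{"offset":[0,0,0.142],"twist":[0,0,0]}]'; python3 -m creep '[{"offset":[0,0,0.001],"twist":[0,0,0]},{"offset":[0,0,0.002],"twist":[0,0,0]},{"offset":[0,0,0.003],"twist":[0,0,0]},{"offset":[0,0,0.003],"twist":[0,0,0]}]'
```

```text
clock: 2.9
ee_pos: [0.5956, 0.1516, 0.0597]
ee_rot: [0.7, 0.715, 0.002, 0.0]
contact_force: [-0.7, 0.5, 0.2]
finger_gap: -0.0001
grip_force: 0.0
clock: 3.4
ee_pos: [0.5945, 0.1513, 0.0551]
ee_rot: [0.7, 0.715, 0.001, -0.0]
contact_force: [-0.1, -0.1, 0.1]
finger_gap: 0.0001
grip_force: 0.0
```

```bash
python3 -m creep '[{"offset":[0,0,0.001],"twist":[0,0,0]},{"offset":[0,0,0.0015],"twist":[0,0,0]},{"offset":[0,0,0.0015],"twist":[0,0,0]},{"offset":[0,0,0.0015],"twist":[0,0,0]}]'
```

```text
clock: 3.9
ee_pos: [0.5947, 0.1513, 0.0538]
ee_rot: [0.7, 0.715, 0.001, -0.0]
contact_force: [0.1, -0.8, 0.3]
finger_gap: 0.0001
grip_force: 0.0
```

```bash
python3 -m creep '[{"offset":[0,0,0.0005],"twist":[0,0,0]},{"offset":[0,0,0.001],"twist":[0,0,0]},{"offset":[0,0,0.001],"twist":[0,0,0]},{"offset":[0,0,0.001],"twist":[0,0,0]}]'
```

```text
clock: 4.4
ee_pos: [0.5947, 0.1514, 0.0532]
ee_rot: [0.7, 0.714, 0.001, -0.0]
contact_force: [-0.4, -0.5, 5.5]
finger_gap: -0.0
grip_force: 2.6
```

```bash
python3 -m creep '[{"offset":[0,0,0.0003],"twist":[0,0,0]},{"offset":[0,0,0.0003],"twist":[0,0,0]},{"offset":[-0.002,0,0.0003],"twist":[0,0,0]},{"offset":[-0.005,0,0.0003],"twist":[0,0,0]},{"offset":[-0.009,0,0.0003],"twist":[0,0,0]},{"offset":[-0.013,0,0.0003],"twist":[0,0,0]},{"offset":[-0.017,0,0.0003],"twist":[0,0,0]},{"offset":[-0.02,0,0.0003],"twist":[0,0,0]}]'
python3 - <<'E'
from h import *
show(); A=R.from_quat(r.get_state()["ee_rot"]).as_matrix(); print(A[:,0]); m=camera_model("wrist"); p,d=grab_frame("wrist"); 
hsv=cv2.cvtColor(p,cv2.COLOR_RGB2HSV); k=(hsv[...,1]<70)&(hsv[...,2]>120); k[:,:250]=0;k[:,390:]=0;k[:60]=0;k[260:]=0
c=biggest(k); P=ray(m,c,.053); print(c.min(0),c.max(0),"rear y",P[:,1].max(), rect(P))
E
```

```text
clock: 5.4
ee_pos: [0.5964, 0.1326, 0.0531]
ee_rot: [0.699, 0.715, 0.002, -0.0]
contact_force: [-1.1, 1.6, 5.7]
finger_gap: -0.0
grip_force: 2.7
t 5.4 tcp [0.5964 0.1326 0.0531] yaw 91.24 F [-1.1  1.6  5.7] gap -0.0 grip 2.7
[-0.02167735  0.99975875  0.00353994]
[286 126] [352 259] rear y 0.20251861099979857 (array([596.3, 168.2]), array([68.1, 30.6]), -88.77)
```

```bash
python3 -m creep '[{"offset":[-0.004,0,0],"twist":[0,0,0]},{"offset":[-0.008,0,0],"twist":[0,0,0]},{"offset":[-0.012,0,0],"twist":[0,0,0]},{"offset":[-0.016,0,0],"twist":[0,0,0]},{"offset":[-0.02,0,0],"twist":[0,0,0]},{"offset":[-0.024,0,0],"twist":[0,0,0]},{"offset":[-0.028,0,0],"twist":[0,0,0]},{"offset":[-0.032,0,0],"twist":[0,0,0]},{"offset":[-0.035,0,0],"twist":[0,0,0]},{"offset":[-0.035,0,0],"twist":[0,0,0]}]'
cat >> h.py <<'E'
def rear():
    show(); m=camera_model("wrist"); p,d=grab_frame("wrist")
    hsv=cv2.cvtColor(p,cv2.COLOR_RGB2HSV); k=(hsv[...,1]<70)&(hsv[...,2]>120); k[:,:250]=0;k[:,390:]=0;k[:60]=0;k[260:]=0
    c=biggest(k); P=ray(m,c,.053); print(c.min(0),c.max(0),"rear y",P[:,1].max(), rect(P)); return p,m
E
python3 -c "from h import *; rear()"
```

```text
clock: 6.7
ee_pos: [0.5972, 0.0971, 0.0531]
ee_rot: [0.7, 0.715, 0.002, 0.0]
contact_force: [-0.6, 0.8, 5.7]
finger_gap: -0.0003
grip_force: 3.1
t 6.7 tcp [0.5972 0.0971 0.0531] yaw 91.21 F [-0.6  0.8  5.7] gap -0.0003 grip 3.1
[286 126] [352 259] rear y 0.16694188616173578 (array([597.1, 132.6]), array([68.1, 30.6]), -88.81)
```

```bash
python3 -m creep '[{"offset":[-0.004,0,0],"twist":[0,0,0]},{"offset":[-0.008,0,0],"twist":[0,0,0]},{"offset":[-0.012,0,0],"twist":[0,0,0]},{"offset":[-0.016,0,0],"twist":[0,0,0]},{"offset":[-0.02,0,0],"twist":[0,0,0]},{"offset":[-0.024,0,0],"twist":[0,0,0]},{"offset":[-0.028,0,0],"twist":[0,0,0]},{"offset":[-0.031,0,0],"twist":[0,0,0]},{"offset":[-0.031,0,0],"twist":[0,0,0]},{"offset":[-0.031,0,0],"twist":[0,0,0]},{"offset":[-0.031,0,0],"twist":[0,0,0]}]'
python3 -c "
from h import *
p,m=rear(); cv2.imwrite('pics/w2.png',p[:,:,::-1])"
```

```text
clock: 8.12
ee_pos: [0.5979, 0.0661, 0.0531]
ee_rot: [0.699, 0.715, 0.002, 0.0]
contact_force: [-0.2, 0.7, 6.6]
finger_gap: -0.0001
grip_force: 3.3
t 8.12 tcp [0.5979 0.0661 0.0531] yaw 91.23 F [-0.2  0.7  6.6] gap -0.0001 grip 3.3
[286 126] [352 259] rear y 0.13597371828971 (array([597.8, 101.6]), array([68.1, 30.6]), -88.84)
```

View pics/w2.png

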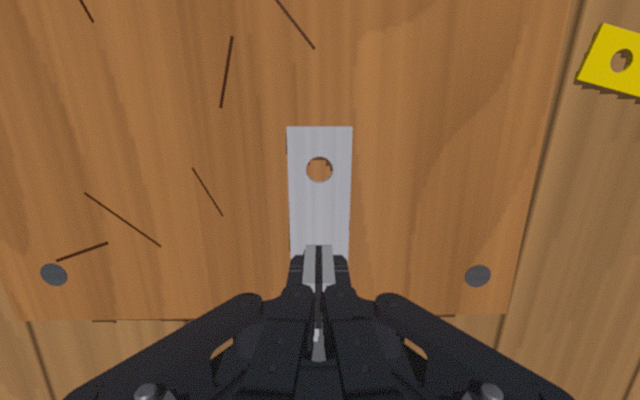

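The strap's middle now reads y≈0.051, with the board edge at row ~317 (y≈0.028), so it overhangs about 62 mm. The strap is still straight, with its rear hole at (320,169). Next I'll lift, open and go down over the overhang.

```bash
python3 - <<'E'
from h import *
m=camera_model("wrist"); print(np.round(ray(m,[[130,321],[480,317]],.05),4).tolist())
E
python3 -m creep '[{"offset":[0,0,-0.015],"twist":[0,0,0]},{"offset":[0,0,-0.04],"twist":[0,0,0]},{"offset":[-0.03,0,-0.04],"twist":[0,0,0]},{"offset":[-0.057,0.0005,-0.04],"twist":[0,0,0]},{"offset":[-0.057,0.0005,-0.04],"twist":[0,0,0]},{"offset":[-0.057,0.0005,-0.04],"twist":[0,0,0]},{"offset":[-0.057,0.0005,-0.04],"twist":[0,0,0]},{"offset":[-0.057,0.0005,-0.04],"twist":[0,0,0]}]' 0.06 80
python3 - <<'E'
from h import *
show(); plan(.5997,.009,.030,91.2)
E
```

```text
[[0.491, 0.024, 0.05], [0.6921, 0.0301, 0.05]]
clock: 9.18
ee_pos: [0.5981, 0.0096, 0.0921]
ee_rot: [0.699, 0.715, 0.001, -0.001]
contact_force: [0.5, -0.5, 1.2]
finger_gap: 0.06
grip_force: 0.0
t 9.18 tcp [0.5981 0.0096 0.0921] yaw 91.31 F [ 0.5 -0.5  1.2] gap 0.06 grip 0.0
offset [-0.0007  0.0016  0.0621] twist [ 0.03 -0.14  0.1 ]
```

```bash
python3 -m creep '[{"offset":[-0.0005,0.0015,0.02],"twist":[0,0,0]},{"offset":[-0.0005,0.0015,0.04],"twist":[0,0,0]},{"offset":[-0.0005,0.0015,0.055],"twist":[0,0,0]},{"offset":[-0.0005,0.0015,0.062],"twist":[0,0,0]},{"offset":[-0.0005,0.0015,0.062],"twist":[0,0,0]},{"offset":[-0.0005,0.0015,0.062],"twist":[0,0,0]}]'
python3 -c "
from h import *
show(); p,d=grab_frame('wrist'); cv2.imwrite('pics/w3.png',p[:,:,::-1])"
```

```text
clock: 9.93
ee_pos: [0.6001, 0.0078, 0.0306]
ee_rot: [0.7, 0.714, 0.001, -0.0]
contact_force: [0.5, 0.4, 0.5]
finger_gap: 0.06
grip_force: 0.0
t 9.93 tcp [0.6001 0.0078 0.0306] yaw 91.2 F [0.5 0.4 0.5] gap 0.06 grip 0.0
```

View pics/w3.png

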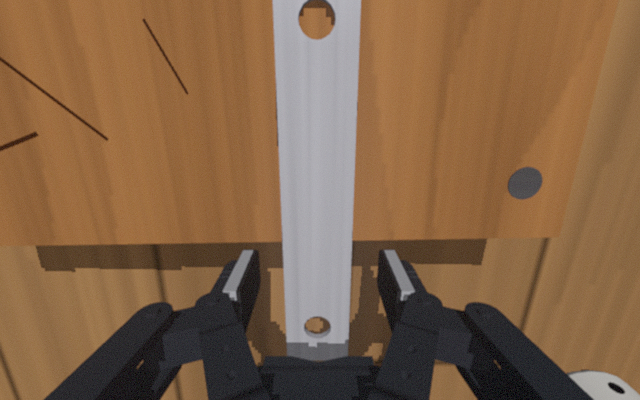

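Both holes show, at (317,18) and (317,327). The strap lies midway between the open pads (x 240 and 395), and the pads are clear of the board edge at row ~240. Next I'll close and lift.

```bash
python3 -m creep '[{"offset":[0,0,0],"twist":[0,0,0]},{"offset":[0,0,0],"twist":[0,0,0]},{"offset":[0,0,0],"twist":[0,0,0]},{"offset":[0,0,0],"twist":[0,0,0]},{"offset":[0,0,0],"twist":[0,0,0]},{"offset":[0,0,0],"twist":[0,0,0]}]' 0.02 80
```

```text
clock: 10.72
ee_pos: [0.6, 0.008, 0.0306]
ee_rot: [0.7, 0.714, 0.001, -0.0]
contact_force: [-0.7, -0.5, 5.2]
finger_gap: 0.0275
grip_force: 78.5
```

```bash
python3 -m creep '[{"offset":[0,0,-0.005],"twist":[0,0,0]},{"offset":[0,0,-0.01],"twist":[0,0,0]},{"offset":[0,0,-0.02],"twist":[0,0,0]},{"offset":[0,0,-0.04],"twist":[0,0,0]},{"offset":[0,0,-0.06],"twist":[0,0,0]},{"offset":[0,0,-0.08],"twist":[0,0,0]},{"offset":[0,0,-0.1],"twist":[0,0,0]},{"offset":[0,0,-0.1],"twist":[0,0,0]},{"offset":[0,0,-0.1],"twist":[0,0,0]},{"offset":[0,0,-0.1],"twist":[0,0,0]}]'
python3 - <<'E'
from h import *
show(); m=camera_model("wrist"); p,d=grab_frame('wrist'); np.savez("pics/w4.npz",p=p,d=d); cv2.imwrite('pics/w4.png',p[:,:,::-1])
print(r.get_state()["torque"])
# studs from top view: rays at z=.096 and rim
mt=camera_model("top"); print(np.round(ray(mt,[[369.7,215.3],[414.3,229]],.094),4)); print(np.round(ray(mt,[[391.1,222.4]],.062),4))
E
```

```text
clock: 11.98
ee_pos: [0.599, 0.0078, 0.1296]
ee_rot: [0.7, 0.715, 0.0, -0.001]
contact_force: [0.1, 0.5, -1.5]
finger_gap: 0.0273
grip_force: 78.7
t 11.97 tcp [0.599  0.0078 0.1296] yaw 91.21 F [ 0.1  0.5 -1.5] gap 0.0273 grip 78.7
[-0.02594537  0.02767191  0.0193069 ]
[[ 0.5287 -0.1972  0.094 ]
 [ 0.4895 -0.3174  0.094 ]]
[[ 0.5103 -0.2599  0.062 ]]
```

View pics/w4.png

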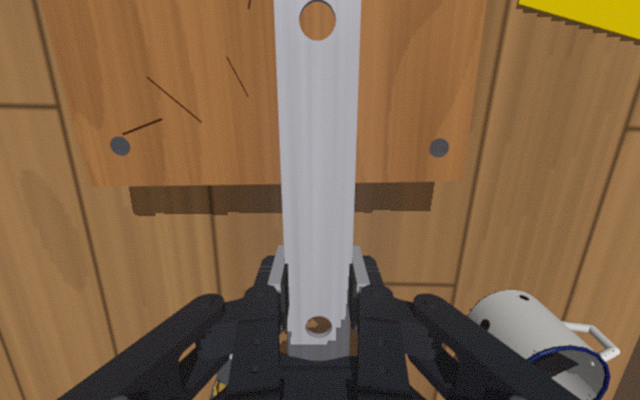

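The lifted strap sits square between the pads, with its holes at (318,19) and (318,326) and the mug at the lower right. Next I'll carry it beside the press so that studs and strap show in one picture.

```bash
python3 - <<'E'
from h import *
plan(.554,-.317,.135,72.3)
f=np.load("pics/w4.npz"); p=f["p"]; hsv=cv2.cvtColor(p,cv2.COLOR_RGB2HSV)
cv2.imwrite("pics/c4.png",cv2.resize(np.vstack([p[0:60,250:390],p[290:350,250:390]]),None,fx=5,fy=5,interpolation=cv2.INTER_NEAREST)[:,:,::-1])
E
```

```text
offset [-0.3238 -0.0518 -0.0061] twist [-0.06 -0.09 18.91]
```

View pics/c4.png

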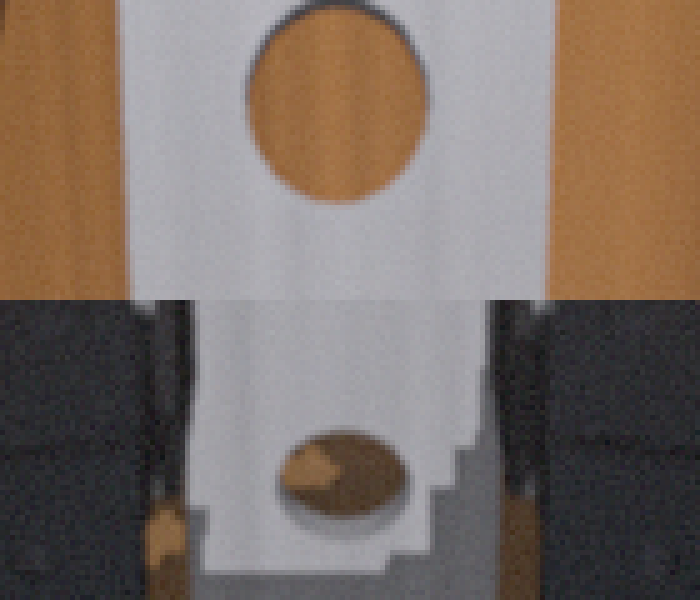

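The crop shows the rear hole (top rim x 299–336, rows 0–41, centre about (317.7,20.3)). The front hole's top rim is x 305.6–332, rows 316–337.6, centre about (318.8,326.8).

```bash
python3 - <<'E'
from h import *
from scipy.optimize import brentq
m=camera_model("wrist"); s=r.get_state(); A=R.from_quat(s["ee_rot"])
uv=[[317.7,20.3],[318.8,326.8]]
f=lambda z:np.linalg.norm(np.subtract(*ray(m,uv,z)))-.13
z=brentq(f,.1,.2); P=ray(m,uv,z); print("top plane z above tcp",z-s["ee_pos"][2],"holes in tool",np.round(A.inv().apply(P-s["ee_pos"]),4))
E
python3 -m creep '[{"offset":[-0.025,-0.004,-0.001],"twist":[0,0,1.5]},{"offset":[-0.05,-0.008,-0.002],"twist":[0,0,3]},{"offset":[-0.08,-0.013,-0.003],"twist":[0,0,5]},{"offset":[-0.11,-0.018,-0.004],"twist":[0,0,6.5]},{"offset":[-0.14,-0.022,-0.005],"twist":[0,0,8]},{"offset":[-0.17,-0.027,-0.006],"twist":[0,0,10]},{"offset":[-0.2,-0.032,-0.006],"twist":[0,0,11.5]},{"offset":[-0.23,-0.037,-0.006],"twist":[0,0,13.5]},{"offset":[-0.26,-0.042,-0.006],"twist":[0,0,15]},{"offset":[-0.29,-0.046,-0.006],"twist":[0,0,17]},{"offset":[-0.31,-0.05,-0.006],"twist":[0,0,18]},{"offset":[-0.324,-0.052,-0.006],"twist":[0,0,19]},{"offset":[-0.324,-0.052,-0.006],"twist":[0,0,19]},{"offset":[-0.324,-0.052,-0.006],"twist":[0,0,19]},{"offset":[-0.324,-0.052,-0.006],"twist":[0,0,19]}]'
python3 - <<'E'
from h import *
show(); m=camera_model("wrist"); p,d=grab_frame('wrist'); np.savez("pics/w5.npz",p=p,d=d,T=m["pose"]); cv2.imwrite('pics/w5.png',p[:,:,::-1])
E
```

```text
top plane z above tcp 0.022163602511209746 holes in tool [[ 0.1073  0.0002 -0.022 ]
 [-0.0227  0.0006 -0.0222]]
clock: 13.9
ee_pos: [0.5549, -0.3157, 0.1355]
ee_rot: [0.807, 0.59, 0.001, -0.001]
contact_force: [-0.9, -0.5, -2.1]
finger_gap: 0.0271
grip_force: 78.7
t 13.9 tcp [ 0.5549 -0.3157  0.1355] yaw 72.33 F [-0.9 -0.5 -2.1] gap 0.0271 grip 78.7
```

View pics/w5.png

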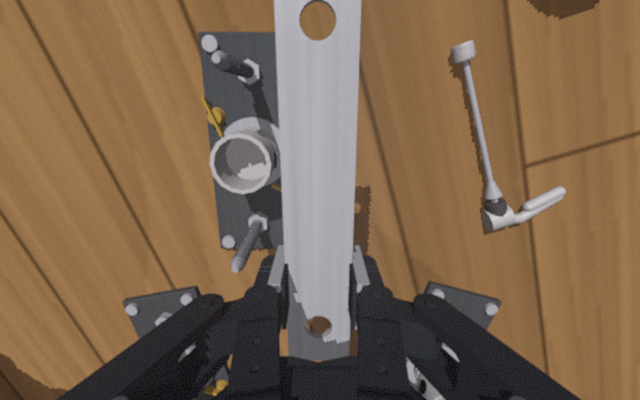

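In this picture the rear stud's top is at about (218,59) and the near stud's at (238,266). The piston rim is centred near (241,164), and the strap's holes are again at (318,19) and (318,325), so it has not slipped. The other press stays at the lower left behind the gripper. Next I'll measure the studs using depth and colour.

```bash
python3 - <<'E'
from h import *
m=camera_model("wrist"); f=np.load("pics/w5.npz"); p,d=f["p"],f["d"]; T=f["T"]; K=np.array(m["camera_matrix"]); m["pose"]=T
v,u=np.mgrid[:400,:640]; X=np.stack([(u-K[0,2])/K[0,0]*d,(v-K[1,2])/K[1,1]*d,d],-1)@T[:3,:3].T+T[:3,3]
for n,(a,b,c,e) in dict(rear=(200,45,255,90),near=(225,215,268,280)).items():
    k=np.zeros(d.shape,bool);k[b:e,a:c]=1
    for lo in(.03,.06,.08,.088,.092):
        q=k&(d>0)&(X[...,2]>lo)&(X[...,2]<.11)
        if q.sum(): print(n,lo,q.sum(),"px",np.round([u[q].mean(),v[q].mean()],1),[u[q].min(),u[q].max(),v[q].min(),v[q].max()],np.round(X[q].mean(0),4),X[q][:,2].max().round(4))
k=np.zeros(d.shape,bool);k[120:205,200:274]=1
q=k&(X[...,2]>.055)&(X[...,2]<.068); c=biggest(q); print("rim",q.sum(),c.min(0),c.max(0),X[q].mean(0).round(4)); 
g=cv2.cvtColor(p,cv2.COLOR_RGB2GRAY)
print(g[50:72:1,208:228]); print(g[255:276,228:250])
E
```

```text
rear 0.03 654 px [230.1  63.7] [np.int64(211), np.int64(251), np.int64(50), np.int64(76)] [ 0.5356 -0.2028  0.0762] 0.0985
rear 0.06 499 px [225.7  62. ] [np.int64(211), np.int64(241), np.int64(50), np.int64(73)] [ 0.5353 -0.2026  0.0856] 0.0985
rear 0.08 360 px [222.   60.5] [np.int64(211), np.int64(233), np.int64(50), np.int64(71)] [ 0.5348 -0.2022  0.0915] 0.0985
rear 0.088 275 px [219.9  59.6] [np.int64(211), np.int64(230), np.int64(50), np.int64(69)] [ 0.5343 -0.2019  0.0936] 0.0985
rear 0.092 191 px [218.8  59.2] [np.int64(211), np.int64(227), np.int64(51), np.int64(68)] [ 0.5341 -0.2017  0.0949] 0.0985
near 0.03 656 px [245.1 248.4] [np.int64(231), np.int64(260), np.int64(224), np.int64(271)] [ 0.4956 -0.3222  0.0708] 0.0976
near 0.06 447 px [241.6 255.4] [np.int64(231), np.int64(253), np.int64(239), np.int64(271)] [ 0.4955 -0.3224  0.0823] 0.0976
near 0.08 271 px [238.9 261. ] [np.int64(231), np.int64(248), np.int64(251), np.int64(271)] [ 0.4952 -0.3227  0.0901] 0.0976
near 0.088 178 px [237.4 263.8] [np.int64(231), np.int64(245), np.int64(257), np.int64(271)] [ 0.4947 -0.323
[... 3323 characters left out ...]
6  94  80  73  80  97 115 120
  124 126 120 126]
 [129 126 126 144 159 165 163 162 162 150 116  84  72  77  95 111 122 118
  121 126 125 124]
 [128 125 125 136 154 160 161 161 162 154 111  86  87  94 106 119 119 119
  122 125 121 127]
 [125 124 128 134 142 157 160 161 159 142 110 106 109 111 117 121 118 118
  118 125 125 127]
 [125 126 129 128 131 143 146 148 145 132 115 115 116 115 120 117 118 117
  120 119 124 124]
 [125 129 123 123 127 128 133 137 129 120 118 121 121 121 118 116 118 114
  117 121 122 125]
 [127 129 129 127 128 124 127 127 125 124 121 119 119 116 117 120 120 119
  121 119 125 121]
 [123 127 121 127 130 127 125 129 125 123 121 121 115 119 117 118 119 116
  114 119 118 126]]
```

```bash
python3 - <<'E'
from h import *
m=camera_model("wrist"); s=r.get_state(); A=R.from_quat(s["ee_rot"])
show()
P=ray(m,[[215.4,57.8],[234.4,268.8]],.096); dv=P[0]-P[1]; c=P.mean(0)
yaw=np.degrees(np.arctan2(dv[1],dv[0])); print(P.round(4),"sep",np.linalg.norm(dv),"yaw",yaw,"mid",c.round(4))
# measured hole centres in this picture, same pixel values as before the carry
H=ray(m,[[317.7,20.3],[318.8,326.8]],s["ee_pos"][2]+.0222); print("holes",H.round(4))
hv=H[0]-H[1]; hy=np.degrees(np.arctan2(hv[1],hv[0])); print("strap yaw",hy)
ty=72.33+yaw-hy; off=A.inv().apply(H.mean(0)-s["ee_pos"]); u=np.radians(ty)
print("tool yaw",ty,"off",off)
X=np.array([np.cos(u),np.sin(u)]);Y=np.array([np.sin(u),-np.cos(u)])
t=c[:2]-off[0]*X-off[1]*Y; print("target tcp",t); plan(t[0],t[1],.1355,ty)
E
```

```text
t 13.95 tcp [ 0.5549 -0.3159  0.1356] yaw 72.32 F [ 0.6 -0.4 -1. ] gap 0.0271 grip 78.7
[[ 0.5329 -0.201   0.096 ]
 [ 0.4925 -0.325   0.096 ]] sep 0.13038820841041013 yaw 71.9650600947263 mid [ 0.5127 -0.263   0.096 ]
holes [[ 0.5874 -0.2135  0.1578]
 [ 0.5483 -0.3374  0.1578]]
strap yaw 72.47505132124415
tool yaw 71.82000877348214 off [ 4.24658650e-02  1.42109035e-05 -2.20796823e-02]
target tcp [ 0.49945643 -0.30330063]
offset [-0.0049 -0.0567  0.    ] twist [-0.   -0.16  0.5 ]
```

The stud spacing measures 130.4 mm against the 130 mm given. Now I'll move across above the studs, then down to just above their tips.

```bash
python3 -m creep '[{"offset":[-0.001,-0.01,0],"twist":[0,0,0]},{"offset":[-0.002,-0.025,0],"twist":[0,0,0.2]},{"offset":[-0.004,-0.04,0],"twist":[0,0,0.4]},{"offset":[-0.005,-0.05,0],"twist":[0,0,0.5]},{"offset":[-0.005,-0.0567,0],"twist":[0,-0.15,0.5]},{"offset":[-0.005,-0.0567,0],"twist":[0,-0.15,0.5]},{"offset":[-0.005,-0.0567,0.01],"twist":[0,-0.15,0.5]},{"offset":[-0.005,-0.0567,0.02],"twist":[0,-0.15,0.5]},{"offset":[-0.005,-0.0567,0.03],"twist":[0,-0.15,0.5]},{"offset":[-0.005,-0.0567,0.04],"twist":[0,-0.15,0.5]},{"offset":[-0.005,-0.0567,0.048],"twist":[0,-0.15,0.5]},{"offset":[-0.005,-0.0567,0.052],"twist":[0,-0.15,0.5]},{"offset":[-0.005,-0.0567,0.052],"twist":[0,-0.15,0.5]},{"offset":[-0.005,-0.0567,0.052],"twist":[0,-0.15,0.5]}]'
python3 - <<'E'
from h import *
show(); m=camera_model("wrist"); p,d=grab_frame('wrist'); np.savez("pics/w6.npz",p=p,d=d,T=m["pose"])
plan(.49946,-.3033,.0835,71.82)
cv2.imwrite("pics/c6.png",cv2.resize(np.vstack([p[0:60,250:390],p[290:350,250:390]]),None,fx=5,fy=5,interpolation=cv2.INTER_NEAREST)[:,:,::-1])
E
```

```text
clock: 15.7
ee_pos: [0.4992, -0.3048, 0.0839]
ee_rot: [0.811, 0.586, -0.0, 0.001]
contact_force: [-0.2, 0.1, -1.2]
finger_gap: 0.027
grip_force: 78.7
t 15.7 tcp [ 0.4992 -0.3048  0.0839] yaw 71.7 F [-0.2  0.1 -1.2] gap 0.027 grip 78.7
offset [ 0.0015 -0.0003  0.0005] twist [ 0.06  0.04 -0.12]
```

View pics/c6.png

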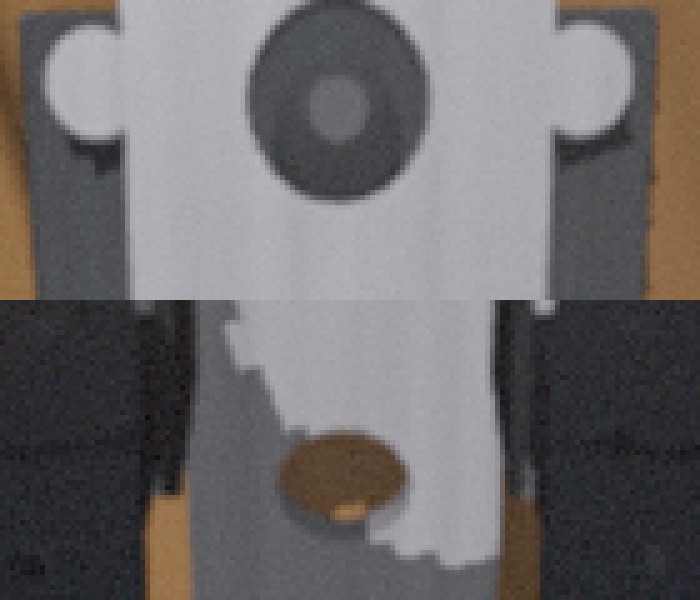

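Through the rear hole (centre (317.6,20)) the stud tip shows at (317.6,21.6), nearly concentric. The near stud is hidden by the slant of the view, as expected. Next I'll work out the remaining offset.

```bash
python3 - <<'E'
from h import *
m=camera_model("wrist"); s=r.get_state(); A=R.from_quat(s["ee_rot"]); z=s["ee_pos"][2]+.0222
a=ray(m,[[317.6,21.6]],.096)[0]; b=ray(m,[[317.7,20.2],[318.8,326.8]],z)
print("stud-hole in tool",A.inv().apply(a-b[0]).round(4), "to stored mid/near:", A.inv().apply(np.array([.4925,-.325,.106])-b[1]).round(4),A.inv().apply(np.array([.5329,-.201,.106])-b[0]).round(4)); show(); plan(.49946,-.3033,.0835,71.82)
E
```

```text
stud-hole in tool [ 0.0017 -0.      0.0102] to stored mid/near: [ 0.0012 -0.0002  0.0002] [ 0.0017 -0.0004  0.0002]
t 15.75 tcp [ 0.4993 -0.3048  0.084 ] yaw 71.7 F [-0.3 -0.4 -0.7] gap 0.0276 grip 78.7
offset [ 0.0015 -0.0003  0.0005] twist [ 0.06  0.04 -0.12]
```

```bash
python3 -m creep '[{"offset":[0.0015,-0.0002,0],"twist":[0,0,-0.1]},{"offset":[0.0015,-0.0002,0],"twist":[0,0,-0.1]},{"offset":[0.0015,-0.0002,0.002],"twist":[0,0,-0.1]},{"offset":[0.0015,-0.0002,0.004],"twist":[0,0,-0.1]},{"offset":[0.0015,-0.0002,0.006],"twist":[0,0,-0.1]},{"offset":[0.0015,-0.0002,0.008],"twist":[0,0,-0.1]},{"offset":[0.0015,-0.0002,0.01],"twist":[0,0,-0.1]},{"offset":[0.0015,-0.0002,0.01],"twist":[0,0,-0.1]},{"offset":[0.0015,-0.0002,0.01],"twist":[0,0,-0.1]}]'; python3 -c "
from h import *
show(); plan(.49946,-.3033,.0735,71.82)"
```

```text
clock: 16.88
ee_pos: [0.4993, -0.3031, 0.0736]
ee_rot: [0.81, 0.586, -0.0, 0.0]
contact_force: [0.6, 0.5, -1.0]
finger_gap: 0.0275
grip_force: 78.7
t 16.88 tcp [ 0.4993 -0.3031  0.0736] yaw 71.81 F [ 0.6  0.5 -1. ] gap 0.0275 grip 78.7
offset [-0.0001  0.0002  0.0001] twist [ 0.01  0.03 -0.01]
```

```bash
python3 -m creep '[{"offset":[0,0,0.0015],"twist":[0,0,0]},{"offset":[0,0,0.003],"twist":[0,0,0]},{"offset":[0,0,0.0045],"twist":[0,0,0]},{"offset":[0,0,0.006],"twist":[0,0,0]},{"offset":[0,0,0.0075],"twist":[0,0,0]},{"offset":[0,0,0.009],"twist":[0,0,0]},{"offset":[0,0,0.01],"twist":[0,0,0]},{"offset":[0,0,0.01],"twist":[0,0,0]}]'
```

```text
clock: 17.88
ee_pos: [0.4992, -0.3031, 0.0635]
ee_rot: [0.81, 0.586, -0.0, 0.0]
contact_force: [-0.3, -0.8, -1.1]
finger_gap: 0.0272
grip_force: 78.7
```

```bash
python3 -c "
from h import *
show(); p,d=grab_frame('wrist'); np.savez('pics/w7.npz',p=p,d=d); m=camera_model('wrist'); s=r.get_state(); A=R.from_quat(s['ee_rot'])
g=cv2.cvtColor(p,cv2.COLOR_RGB2GRAY)
print(g[0:50:3,296:342:2])
print(proj(m,[[.5329,-.201,.096],[.4925,-.325,.096]]))"
```

```text
t 17.88 tcp [ 0.4992 -0.3031  0.0635] yaw 71.81 F [-0.3 -0.8 -1.1] gap 0.0272 grip 78.7
[[177 179 183 182 182 179 178 141  91  73  84 116 116  98 138 176 180 176
  174 174 170 173 177]
 [177 177 180 180 180 144  70  95 137 150 158 159 154 144 127 113 124 174
  175 173 173 174 175]
 [177 181 184 175 100  66 106 137 148 168 176 174 173 171 142 121 109 101
  170 173 168 172 174]
 [176 181 177 103  70 105 130 137 151 172 173 174 172 172 174 133 102  92
   97 169 167 171 174]
 [175 178 150  73  75 110 120 124 146 177 173 174 175 174 180 141  85  86
   73 118 170 172 175]
 [177 171  92  83  85 104 105 109 120 173 174 171 175 174 174 100  73  70
   72  85 166 171 177]
 [175 167  87  80  88  87  97  84  86  99 158 173 174 163 102  68  68  67
   67  79 153 171 172]
 [176 166  86  79  80  82  82  80  72  68  71  69  68  64  67  70  69  68
   70  81 153 173 173]
 [175 173 103  83  80  70  69  67  72  72  69  70  70  66  70  68  68  72
   60  80 163 170 172]
 [173 175 149  74  77  64  71  63  67  66  66  66  70  67  66  71  68  66
   74 126 171 168 173]
 [173 174 172 124  75  60  56  65  64  68  69  73  66  68  66  65  68  76
   65 135 169 170 171]
 [175 173 178 175 111  66  44  44  69  61  66  67  71  68  66  67  49  48
  101 105 163 171 173]
 [173 172 177 178 175 146  53  40  48  48  53  59  60  55  48  43  81 102
  105 103 138 170 170]
 [170 169 177 177 177 172 158  85  88  72  59  51  49  66  89 105 111 104
  100 110 127 167 172]
 [171 171 176 176 174 176 169 170 177 167 113 105 112 108 106 105 103 106
  135 168 166 170 172]
 [168 171 173 176 174 173 167 150 108  98 104 106 106 104 102 101 104 105
  120 166 166 165 172]
 [168 171 173 175 176 172 171 162 138 156 158 109 102 109 103 101 106 104
  107 164 164 170 168]]
[[318.40957381  11.92191697]
 [319.31270781 343.55056572]]
```

The rear stud's tip sits through the hole where predicted, and there is no contact force. Going on down.

```bash
python3 -m creep '[{"offset":[0,0,0.002],"twist":[0,0,0]},{"offset":[0,0,0.004],"twist":[0,0,0]},{"offset":[0,0,0.006],"twist":[0,0,0]},{"offset":[0,0,0.008],"twist":[0,0,0]},{"offset":[0,0,0.01],"twist":[0,0,0]},{"offset":[0,0,0.012],"twist":[0,0,0]},{"offset":[0,0,0.014],"twist":[0,0,0]},{"offset":[0,0,0.016],"twist":[0,0,0]},{"offset":[0,0,0.017],"twist":[0,0,0]},{"offset":[0,0,0.017],"twist":[0,0,0]}]'
```

```text
clock: 19.18
ee_pos: [0.4992, -0.3031, 0.0465]
ee_rot: [0.81, 0.586, -0.0, 0.0]
contact_force: [-0.4, -0.2, -0.9]
finger_gap: 0.0275
grip_force: 78.7
```

```bash
python3 -m creep '[{"offset":[0,0,0.0005],"twist":[0,0,0]},{"offset":[0,0,0.001],"twist":[0,0,0]},{"offset":[0,0,0.0015],"twist":[0,0,0]},{"offset":[0,0,0.002],"twist":[0,0,0]},{"offset":[0,0,0.002],"twist":[0,0,0]},{"offset":[0,0,0.002],"twist":[0,0,0]}]'; python3 -c "
from h import *
show()"
```

```text
clock: 19.92
ee_pos: [0.4993, -0.3031, 0.0446]
ee_rot: [0.81, 0.586, -0.0, 0.0]
contact_force: [0.5, -1.0, -0.9]
finger_gap: 0.0271
grip_force: 78.7
t 19.93 tcp [ 0.4993 -0.3031  0.0446] yaw 71.81 F [ 0.5 -1.  -0.9] gap 0.0271 grip 78.7
```

Underside about 1.8 mm above the rim by calculation; easing down in 0.5 mm steps.

```bash
for i in 1 2; do python3 -m creep '[{"offset":[0,0,0.0003],"twist":[0,0,0]},{"offset":[0,0,0.0006],"twist":[0,0,0]},{"offset":[0,0,0.0006],"twist":[0,0,0]},{"offset":[0,0,0.0006],"twist":[0,0,0]}]' | egrep 'pos|contact'; done
```

```text
ee_pos: [0.4993, -0.3031, 0.044]
contact_force: [0.3, 0.0, -0.5]
ee_pos: [0.4993, -0.3032, 0.0434]
contact_force: [-0.4, -0.2, 0.1]
```

```bash
python3 -m creep '[{"offset":[0,0,0.0002],"twist":[0,0,0]},{"offset":[0,0,0.0004],"twist":[0,0,0]},{"offset":[0,0,0.0004],"twist":[0,0,0]},{"offset":[0,0,0.0004],"twist":[0,0,0]}]' | egrep 'pos|contact'
```

```text
ee_pos: [0.4993, -0.3032, 0.0431]
contact_force: [0.0, -0.7, 1.6]
```

The strap rests on the rim, with about 2.5 N of net contact. Letting go.

```bash
python3 -m creep '[{"offset":[0,0,0],"twist":[0,0,0]},{"offset":[0,0,0],"twist":[0,0,0]},{"offset":[0,0,0],"twist":[0,0,0]},{"offset":[0,0,0],"twist":[0,0,0]},{"offset":[0,0,0],"twist":[0,0,0]}]' 0.05 20
python3 - <<'E'
from h import *
show(); m=camera_model("wrist"); p,d=grab_frame('wrist'); K,T=np.array(m["camera_matrix"]),np.array(m["pose"])
v,u=np.mgrid[:400,:640]; X=np.stack([(u-K[0,2])/K[0,0]*d,(v-K[1,2])/K[1,1]*d,d],-1)@T[:3,:3].T+T[:3,3]
for row in (60,120,180,240): 
    q=X[row-4:row+4,300:335].reshape(-1,3); print(np.median(q,0).round(4))
E
```

```text
clock: 22.05
ee_pos: [0.4993, -0.3031, 0.043]
ee_rot: [0.81, 0.586, -0.0, 0.0]
contact_force: [0.1, 0.1, 0.1]
finger_gap: 0.0503
grip_force: 0.0
t 22.05 tcp [ 0.4993 -0.3031  0.043 ] yaw 71.81 F [0.1 0.1 0.1] gap 0.0503 grip 0.0
[ 0.5285 -0.2128  0.0655]
[ 0.5219 -0.2327  0.0654]
[ 0.5145 -0.2551  0.0654]
[ 0.5063 -0.2805  0.0654]
```

Level, at top height 0.0654, with no contact. Next I'll raise the arm straight up, check from above and hand in.

```bash
python3 -m creep '[{"offset":[0,0,-0.005],"twist":[0,0,0]},{"offset":[0,0,-0.015],"twist":[0,0,0]},{"offset":[0,0,-0.03],"twist":[0,0,0]},{"offset":[0,0,-0.05],"twist":[0,0,0]},{"offset":[0,0,-0.08],"twist":[0,0,0]},{"offset":[0,0,-0.11],"twist":[0,0,0]},{"offset":[0,0,-0.14],"twist":[0,0,0]},{"offset":[0,0,-0.14],"twist":[0,0,0]},{"offset":[0,0,-0.14],"twist":[0,0,0]},{"offset":[0,0,-0.14],"twist":[0,0,0]}]' | egrep 'pos|contact'
python3 - <<'E'
from h import *
show(); m=camera_model("wrist"); p,d=grab_frame('wrist'); K,T=np.array(m["camera_matrix"]),np.array(m["pose"])
v,u=np.mgrid[:400,:640]; X=np.stack([(u-K[0,2])/K[0,0]*d,(v-K[1,2])/K[1,1]*d,d],-1)@T[:3,:3].T+T[:3,3]
k=(X[...,2]>.056)&(X[...,2]<.073); k[300:]=0
c=biggest(cv2.morphologyEx(k.astype(np.uint8),cv2.MORPH_OPEN,np.ones((5,5)))); P=ray(m,c,.065); print(c.min(0),c.max(0),rect(P),"z",X[k][:,2].mean())
q=X[k]; A=np.c_[q[:,:2],np.ones(len(q))]; print("slope",np.linalg.lstsq(A,q[:,2],rcond=None)[0])
cv2.imwrite("pics/end.png",p[:,:,::-1])
E
```

```text
ee_pos: [0.4986, -0.3025, 0.1821]
contact_force: [0.0, -0.3, 0.8]
t 23.35 tcp [ 0.4986 -0.3025  0.1821] yaw 71.81 F [ 0.  -0.3  0.8] gap 0.0502 grip 0.0
[299  35] [341 238] (array([ 513.3, -262.2]), array([169.1,  36. ]), 71.79) z 0.06523911838380195
slope [-0.00227992  0.00144755  0.0667823 ]
```

```bash
python3 -c "
from station import r
print(r.sign_off())"
```

```text
the job is handed in; nothing more can be done
None
```

The strap is home on the press: let go, level on the piston rim, and measured within 1 mm and 0.2° of the studs. I handed the job in at about 23 s; no verdict came back.

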